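# Turn the lever arm round on its pin and punch its second end

### The job

The round end of the flat lever arm on the punching jig is already centre-punched: lift this lever off its pivot pin, turn it end for end, and refit it flat on the pin so that its square end lies on the anvil between the two guide posts. Then take the automatic punch from its stand and press it straight down inside the scribed circle on the square end until its spring trips, tripping it nowhere else. Put the punch back upright in its stand, fully down on its collar, and leave the lever seated on the jig and all other things where they are.

Things in the scene. Friction and masses are not known exactly. Their poses are not given: they have to be found in the camera images.
- jig: Fixed punching jig: dark steel base plate 210 x 85 x 8 mm, long along its x axis; origin under its centre, z up. Pivot pin in its middle; 58 mm along +x a round anvil (40 mm wide, top 34 mm above the bench) between two guide posts (10 mm thick, 43 mm clear gap along y, round tops 49 mm above the bench); 58 mm along -x a thin rest pillar (18 mm wide, as high as the anvil).
- pin (a point): Point on the axis of the jig's pivot pin at the height of its shoulder (34 mm above the bench), where the arm's underside rests. The pin is 17 mm thick and stands 30 mm above this point, the last 8 mm tapered. Axes as the jig's. The shoulder is 26 mm across.
- anvil (a point): Centre of the anvil's flat top on the jig, 58 mm from the pin axis along the jig's +x.
- lever_centre (a point): Centre, half-way up, of the loose aluminium lever arm, on the axis of its 21 mm through hole (2 mm play round the pin). Bar 34 mm wide (y), 12 mm thick (z), 0.18 kg; along its +x the square end 72.5 mm from here, along -x the round end 89.5 mm from here. Seated, its underside is 34 mm above the bench and the pin sticks out 18 mm above its top. At the start the round end lies on the anvil.
- mark (a point): Middle of the scribed circle (13 mm across, with a cross) on the top face of the arm's square end, 58 mm from lever_centre along the arm's +x. The same circle at the round end already has a dark punch dot in it. The circle to punch has none.
- stand_mouth (a point): Centre of the round mouth (25 mm across, chamfered edge) in the top of the fixed wooden punch stand, 75 x 70 mm and 75 mm high; the hole goes right through. The stand's top is at this height.
- punch_grip (a point): Mid-handle point on the axis of the loose steel automatic punch (about 0.3 kg); z points from tip to cap. Ribbed round handle 26 mm thick, 60 mm long; cap top 34 mm above this point. Below the handle a collar 34 mm across, its underside 40 mm below this point; it rests on the stand's top, so this point is then 40 mm above stand_mouth. Tip 106 mm below this point while the striker is out.
- punch_tip (a point): Pointed tip of the punch's striker, a 10 mm thin rod on the punch's axis that slides up into the nose sleeve when pressed. The sleeve (18 mm thick) reaches from the collar down to 26 mm above the tip.
- striker (a joint): How far the striker is pushed into the punch, m: 0 out, 0.0105 fully in. The push starts at about 3 N, rises to a peak of about 11 to 12 N near 0.007, there the spring trips and the push falls to about 6 or 7 N just before the hard stop; past 0.009 it has tripped. The striker springs out again when the punch is lifted.
- solder_spool: Bystander: loose spool of wire with blue flanges, 59 mm across, 49 mm high, origin under its centre.
- oil_bottle: Bystander: loose small oiler with a long red spout, 34 mm across, 107 mm high, origin under its centre.
- tape_roll: Bystander: loose black tape roll lying flat, 62 mm across, 18 mm high, origin under its centre.
- adjustable_wrench: Bystander: loose adjustable wrench lying flat, 47 x 153 x 10 mm, long along its y, origin under its centre.
- marker_pen: Bystander: loose black marker pen lying down, 12 mm thick, 140 mm long along its y, origin under its centre.
- fuse_puller: Bystander: loose small yellow plastic tool lying flat, 18 x 45 x 8 mm, origin under its centre.

How it is judged:
By the outcome, as a careful person would: the job done as asked, in the order asked, and still so for the second after the job is handed in, with the robot touching nothing.
It also fails if it takes over 64 s, if anything falls off the work surface, if the arm or the gripper's body presses on something with over 40 N, if the wrist force passes 120 N, or if a joint passes its speed limit or range.

### The arm

A 7-joint arm with a two-finger parallel gripper is mounted at the origin on a cart in front of the work surface, level with it; the furniture and walls round the work are solid. World frame = base frame: x ahead of the robot, y to its left, z up, the work surface at z = 0. Lengths are in m, angles in rad, forces in N, time in s.
With the tool pointing down it reaches from about 0.35 to 0.775 m from the base axis. Payload 3.1 kg.
Tool frame: the origin (TCP) lies between the finger pads; the fingertips stand 19 mm ahead of it and the grasp point (between the pads) is the TCP; z points along the fingers, y is the line along which they close (so a half turn about z gives the same grasp; the last joint's range is limited). The gripper opens to 85 mm and grips with 20 to 120 N. Pads are 22 mm wide; open, the fingers measure 114 mm over their backs; the gripper's body (76 mm by 85 mm) begins 54 mm behind the grasp point. The pads swing forward as they close: fully open they stand 13 mm farther back than shut.
Start: joints at [1.289, 0.311, 0.014, 1.512, -0.004, 1.319, -0.027], TCP at [0.131, -0.534, 0.229] pointing down, gripper open.
Joint ranges: [-2.7, 2.7], [-0.3, 1.91], [-1.27, 1.3], [0.12, 2.57], [-1.44, 4.58], [0.2, 2.03], [-3.05, 3.05]. Speed limits (rad/s): [2.79, 2.79, 3.14, 3.14, 3.14, 3.14, 3.14].

### API

Orientations are given as a rotation vector (axis times angle).
In Python, from bench import sensors, optics, order gives the robot as it stands.
- The arm moves only by the tool drive_tool, never from a script. Its argument "moves" is a list of rows, each a list of 3 entries, a list of its own where there are three numbers: the opening, from -1 (shut) to 1 (fully open), so that 0 is half open, then the shift along the tool's x, y, z scaled (see below), then the turn, a rotation vector about the tool's x, y, z scaled (see below). In form: [[jaw, [tx, ty, tz], [ax, ay, az]], ...]. A call has 1 to 12 rows; each row shifts and turns the commanded pose from where the row before left it, along the tool's axes as they then stand; what a row does not reach is not made up. The controller multiplies each number of a shift by 2.5 cm and each number of a turn by 0.1 rad. A row lasts 1/8 s, in which the tool goes at most 62.5 mm and 10.7 degrees, less where a joint would pass 70% of its speed; a pose out of reach is approached as far as the arm can. A call with a number of a shift or a turn outside -1 to 1 is refused whole. A call with a gripper value outside its range is refused whole. The fingers move at their own pace and stop on an object; the grip force is fixed at half the most. Time passes only in rows, so rows that do not move let the fingers close. It gives the time, the measured TCP pose, the force, the opening and the grip force at its end, in the units of the state.
- sensors.observe(): the state, without advancing time (a new reading comes with each control period).
- optics.snapshot(name): name is "side" or "top" or "wrist"; returns (picture, depth): 420x560x3 uint8, red, green, blue; 420x560 float32, m along the optical axis (not along the pixel's ray), 0 where there is no reading.
- optics.calibration(name): a dict with "fx", "fy", "cx", "cy" (pixels), "k1" (the pictures are not rectified: a ray, as slopes to the right and down, at radius r is drawn at 1 + k1 r^2 times it, then the intrinsics apply), "R" (3x3) and "t" (3): a world point X has camera coordinates R X + t. Camera axes: x right, y down, z forward; pixel columns grow to the right and rows downward; lengths in m; the calibration is good to about 2 mm. A picture is of the moment at which its call begins: read the wrist's pose just before it. calibration takes no time and is no camera call; for the wrist camera it gives the pose at the moment of the call.
- order.close_job(): hands the job in; it is judged then, once.
The state is a dict: "t": time; "joint_positions": joint angles; "joint_velocities": joint speeds; "effort": joint torques, N m; "eef_pos": TCP position; "eef_rot": TCP orientation; "contact_force": force on the tool from outside, world axes, zero at the start; "wrist_torque": the same for the moment, N m; "width": opening from 0.0 (shut) to 1.0 (fully open); "gripper_force": force on a finger pad.
Only numpy, scipy, OpenCV 4.12 (cv2) and the standard library are available. Lean on these libraries where they do the work, as an engineer would, in place of code of your own. Each camera call takes 0.05 s, during which the arm holds its last target. There are 200 camera calls.

## Working session

There is one attempt and no reset: what is moved stays moved. The work goes in short steps, Python scripts to look and compute and a tool call to move; the robot and the scene stay as the last step left them, time stands still between calls to the robot, and variables do not carry over. Pictures are saved under pics/ and viewed, at most 10 in all, crops included, and the job is handed in when it is done.

Besides the shell and the picture viewer there is one more tool, called after "Call:" by a JSON object that holds its "fn" and its "kwargs", one argument or row to a line. drive_tool: Moves the arm, as the interface text tells. Its arguments: {"type":"object","properties":{"moves":{"type":"array","items":{"type":"array"}}},"required":["moves"]}

```bash
mkdir -p pics; cat > h.py <<'E'
import numpy as np, cv2
from bench import sensors, optics, order
from scipy.spatial.transform import Rotation as Rn
def snap(n):
    c=optics.calibration(n); p,d=optics.snapshot(n); return p,d,c
def pts(d,c):
    v,u=np.mgrid[0:d.shape[0],0:d.shape[1]].astype(float)
    K=np.array([[c['fx'],0,c['cx']],[0,c['fy'],c['cy']],[0,0,1]])
    # drawn = ray*(1+k1 r^2)
    n=cv2.undistortPoints(np.stack([u.ravel(),v.ravel()],1)[:,None],K,np.array([c['k1'],0,0,0.]))[:,0]
    z=d.ravel(); P=np.c_[n*z[:,None],z]
    W=(P-c['t'])@np.asarray(c['R']); W[z==0]=np.nan
    return W.reshape(*d.shape,3)
def save(n,p): cv2.imwrite(n,p[:,:,::-1])
E
python3 - <<'E'
from h import *
s=sensors.observe(); print({k:np.round(v,3) for k,v in s.items()})
ims=[]
for n in ['top','side','wrist']:
    p,d,c=snap(n); W=pts(d,c); np.savez(f'{n}.npz',p=p,d=d,W=W); ims.append(p)
    print(n,np.round(-np.asarray(c['R']).T@c['t'],3),c['fx'],(d==0).mean())
save('pics/top.png',ims[0]); save('pics/side.png',ims[1]);save('pics/wrist.png',ims[2])
E
```

```text
{'t': np.float64(0.0), 'joint_positions': array([ 1.289,  0.312,  0.014,  1.513, -0.004,  1.319, -0.027]), 'joint_velocities': array([ 0.001, -0.   ,  0.   , -0.001,  0.001, -0.001,  0.001]), 'effort': array([-0.0000e+00, -3.7991e+01,  1.4600e-01, -2.3059e+01,  1.2000e-02,
        1.3000e-02,  0.0000e+00]), 'eef_pos': array([ 0.13 , -0.534,  0.228]), 'eef_rot': array([-3.117e+00, -3.760e-01,  1.000e-03]), 'contact_force': array([-0.201, -0.571, -0.57 ]), 'wrist_torque': array([-0.014,  0.019,  0.001]), 'gripper_force': np.float64(0.0), 'width': np.float64(0.999)}
top [ 0.515 -0.028  1.112] 468.83877015679025 0.004375
side [ 0.354 -0.86   0.559] 488.1830582484903 0.13067602040816326
wrist [ 0.213 -0.514  0.373] 308.8268212210014 0.004026360544217687
```

View pics/top.png

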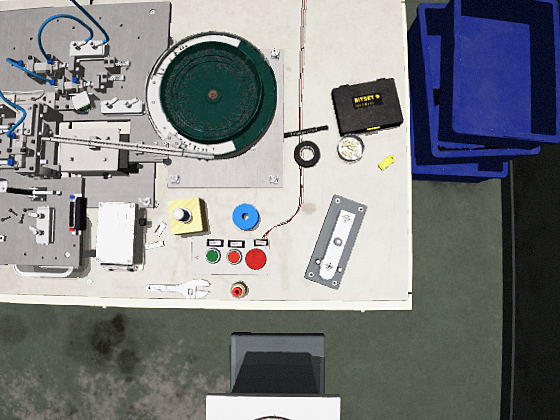

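View pics/side.png

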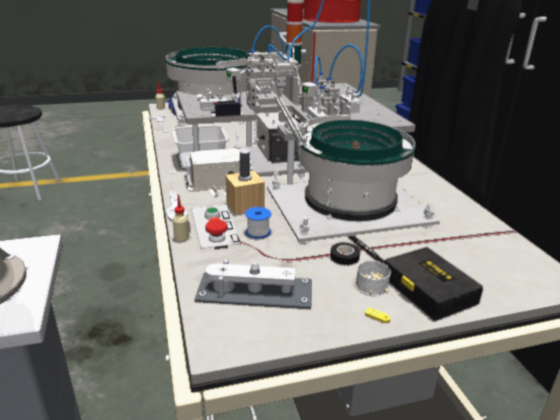

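The top view shows the jig at about (334,241), the stand with the punch at (184,215), the spool at (246,217) and the oiler at (239,290). The side view shows the lever seated, with its ends around (215,272) and (290,272). Next I'll measure positions from the depth images.

```bash
python3 - <<'E'
from h import *
T=np.load('top.npz'); W=T['W']; p=T['p']
def reg(r0,r1,c0,c1): 
    m=np.zeros(W.shape[:2],bool); m[r0:r1,c0:c1]=1; return m
print('bench z',np.nanmedian(W[255:285,270:300,2]))
J=reg(185,300,295,380)
def show(name,m):
    q=W[m]; u,v=np.where(m)[1].mean(),np.where(m)[0].mean()
    print(name,m.sum(),'mean',np.round(q.mean(0),4),'std z',q[:,2].std().round(4),'px',u.round(1),v.round(1))
    return q
z=W[...,2]
a=show('lever',J&(z>.040)&(z<.052)); b=show('base',J&(z>.004)&(z<.014)); show('pin',J&(z>.055)); show('posts',J&(z>.0475)&(z<.055))
for q in (a,b):
    r=cv2.minAreaRect(q[:,:2].astype(np.float32)); print('rect',r); print(np.round(cv2.boxPoints(r),4))
S=reg(180,245,160,215)
q=show('stand',S&(z>.070)&(z<.08)); print(cv2.minAreaRect(q[:,:2].astype(np.float32)))
print(np.histogram(z[S],bins=np.arange(0,.2,.01)))
q=show('cap',S&(z>.14)); print(cv2.minAreaRect(q[:,:2].astype(np.float32)))
for n,r in dict(spool=reg(195,240,228,265),oil=reg(278,302,225,252),tape=reg(135,172,290,325)).items(): show(n,r&(z>.012)&(z<.2))
big=cv2.resize(p[185:300,290:390],None,fx=5,fy=5,interpolation=cv2.INTER_CUBIC); sd=np.load('side.npz')['p']
b2=cv2.resize(sd[255:315,190:320],None,fx=5,fy=5,interpolation=cv2.INTER_CUBIC)[:, :]
save('pics/j.png',big)
E
```

```text
bench z -3.747771742663556e-05
lever 1026 mean [ 0.5098 -0.1426  0.046 ] std z 0.002 px 336.1 245.3
base 2194 mean [ 0.5238 -0.1448  0.0079] std z 0.0021 px 335.3 239.3
pin 42 mean [ 0.5191 -0.1453  0.0605] std z 0.0035 px 338.0 241.1
posts 251 mean [ 0.5139 -0.1449  0.0487] std z 0.0012 px 337.2 243.5
rect ((0.5124728083610535, -0.13752353191375732), (0.062020160257816315, 0.16180656850337982), 76.6414566040039)
[[ 0.4266 -0.149 ]
 [ 0.584  -0.1864]
 [ 0.5984 -0.126 ]
 [ 0.4409 -0.0887]]
rect ((0.5176064372062683, -0.1492215096950531), (0.19963885843753815, 0.26832151412963867), 89.86165618896484)
[[ 0.3832 -0.2487]
 [ 0.6515 -0.2494]
 [ 0.652  -0.0497]
 [ 0.3837 -0.0491]]
stand 803 mean [0.5734 0.1956 0.0751] std z 0.0018 px 185.7 215.6
((0.5739834308624268, 0.19807268679141998), (0.07593630254268646, 0.06987215578556061), 8.083407402038574)
(array([1004,  208,  358,   42,   41,   31,   38,  803,   64,   11,   10,
         16,    8,   18,   93,   12,    0,    0,    0]), array([0.  , 0.01, 0.02, 0.03, 0.04, 0.05, 0.06, 0.07, 0.08, 0.09, 0.1 ,
       0.11, 0.12, 0.13, 0.14, 0.15, 0.16, 0.17, 0.18, 0.19]))
cap 105 mean [0.5738 0.1972 0.148 ] std z 0.0023 px 177.5 213.3
((0.573718786239624, 0.1971040517091751), (0.02437751740217209, 0.021829849109053612), 38.78258514404297)
spool 538 mean [0.5714 0.0654 0.0455] std z 0.0103 px 244.9 217.5
oil 206 mean [0.4091 0.0775 0.0592] std z 0.0186 px 238.2 289.6
tape 415 mean [ 0.7272 -0.0759  0.0182] std z 0.0021 px 306.5 152.8
```

View pics/j.png

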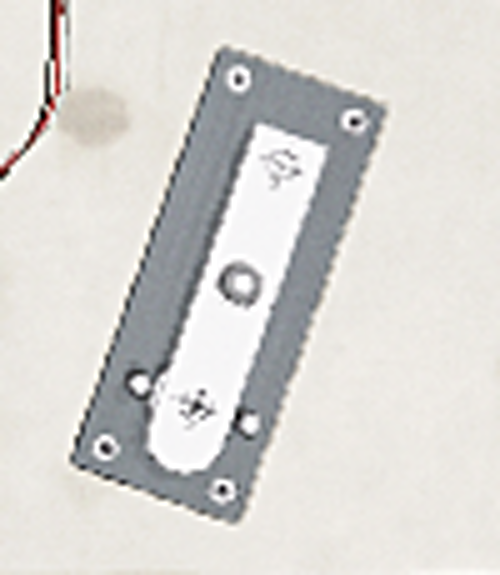

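View pics/wrist.png

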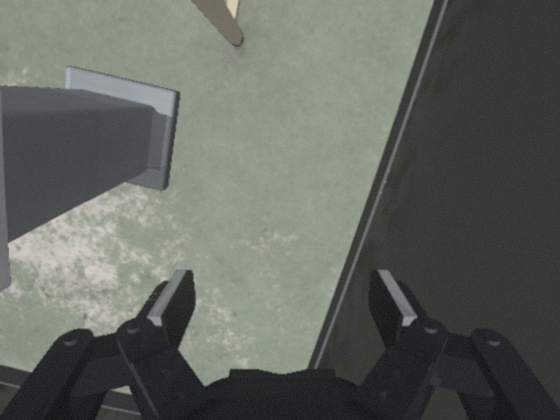

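The close-up shows the round end with its punch dot at crop (194,404), between the posts at (139,383) and (250,424). The pin is at (240,284), and the unpunched square-end circle is at (281,167), on the far side. The wrist view shows only floor and the open fingers. I'll turn the tool along the lever and move over the jig.

Call:
{"fn": "drive_tool", "kwargs": {
  "moves": [
    [1,[0,0,0],[0,0,0.98]],
    [1,[0,0,0],[0,0,0.98]],
    [1,[0,0,0],[0,0,0.98]],
    [1,[0,0,0],[0,0,0.98]],
    [1,[0,0,0],[0,0,0.98]],
    [1,[0,0,0],[0,0,0.98]],
    [1,[0.35,-1,0.08],[0,0,0]],
    [1,[0.35,-1,0.08],[0,0,0]],
    [1,[0.35,-1,0.08],[0,0,0]],
    [1,[0.35,-1,0.08],[0,0,0]],
    [1,[0.35,-1,0.08],[0,0,0]],
    [1,[0.35,-1,0.08],[0,0,0]]
  ]
}}

```text
t: 1.65
eef_pos: [0.2316, -0.4102, 0.2168]
eef_rot: [-3.094, 0.544, 0.001]
contact_force: [0.9, 0.5, -0.0]
width: 1.0
gripper_force: 0.0
```

Call:
{"fn": "drive_tool", "kwargs": {
  "moves": [
    [1,[0.35,-1,0.08],[0,0,0]],
    [1,[0.35,-1,0.08],[0,0,0]],
    [1,[0.35,-1,0.08],[0,0,0]],
    [1,[0.35,-1,0.08],[0,0,0]],
    [1,[0.35,-1,0.08],[0,0,0]],
    [1,[0.35,-1,0.08],[0,0,0]],
    [1,[0.35,-1,0.08],[0,0,0]],
    [1,[0.35,-1,0.08],[0,0,0]],
    [1,[0.35,-1,0.08],[0,0,0]],
    [1,[0.35,-1,0.08],[0,0,0]],
    [1,[0.35,-1,0.08],[0,0,0]],
    [1,[0.35,-1,0.08],[0,0,0]]
  ]
}}

```text
t: 3.15
eef_pos: [0.4324, -0.1643, 0.1929]
eef_rot: [3.094, -0.544, -0.001]
contact_force: [0.4, 0.7, 0.3]
width: 0.998
gripper_force: 0.0
```

```bash
python3 - <<'E'
from h import *
s=sensors.observe(); print(np.round(s['joint_positions'],3),np.round(s['eef_pos'],4))
p,d,c=snap('wrist'); W=pts(d,c); np.savez('w1.npz',p=p,d=d,W=W); save('pics/w1.png',p)
R=np.asarray(c['R']);print('cam axis',R[2],'pos',-R.T@c['t'])
z=W[...,2]; near=np.hypot(W[...,0]-.52,W[...,1]+.145)<.13
def show(n,m):
    m=cv2.morphologyEx((m&near).astype(np.uint8),cv2.MORPH_OPEN,np.ones((3,3)));k,l,st,ce=cv2.connectedComponentsWithStats(m)
    for i in np.argsort(-st[1:,4])[:3]+1:
        q=W[l==i]; r=cv2.minAreaRect(q[:,:2].astype(np.float32)); print(n,st[i,4],np.round(q.mean(0),4),np.round(r[0],4),np.round(r[1],4),round(r[2],2),'px',np.round(ce[i],0))
show('lever',(z>.042)&(z<.049)); show('base',(z>.005)&(z<.012)); show('pin',z>.061); show('post',(z>.0475)&(z<.052))
E
```

```text
[ 0.572  0.173 -0.281  1.788  0.051  1.189 -1.643] [ 0.4324 -0.1643  0.1929]
cam axis [-0.30797184  0.11152504 -0.94483624] pos [ 0.51234381 -0.19305485  0.33745857]
lever 6213 [ 0.5181 -0.1463  0.0459] [ 0.511  -0.1435] [0.0348 0.1608] 70.18 px [231. 112.]
lever 62 [ 0.4745 -0.1031  0.0465] [ 0.4741 -0.1028] [0.0098 0.0071] 13.71 px [207. 175.]
lever 32 [ 0.4575 -0.1541  0.0462] [ 0.4576 -0.1541] [0.0082 0.0034] 41.65 px [263. 173.]
base 9169 [ 0.5394 -0.16    0.0079] [ 0.5185 -0.1456] [0.0854 0.2073] 70.23 px [241.  85.]
base 450 [ 0.4472 -0.0863  0.008 ] [ 0.4459 -0.0859] [0.0274 0.0399] 89.11 px [211. 195.]
pin 35745 [ 0.4452 -0.1607  0.2667] [ 0.4386 -0.1616] [0.1407 0.0341] 70.08 px [257. 369.]
pin 119 [ 0.5188 -0.1461  0.0634] [ 0.5189 -0.146 ] [0.0097 0.0092] 70.07 px [227. 115.]
post 17 [ 0.4737 -0.1004  0.0488] [ 0.4736 -0.1003] [0.0032 0.0042] 64.67 px [204. 177.]
post 9 [ 0.456  -0.1518  0.0488] [ 0.456  -0.1518] [0.002  0.0022] 70.15 px [261. 176.]
```

View pics/w1.png

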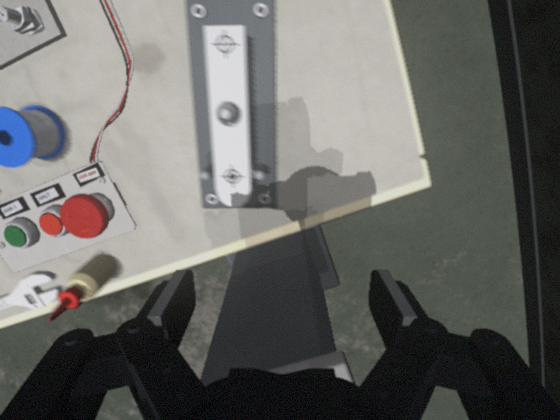

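The wrist view shows the lever at column 231 with the pin at (227,115), the bare circle at (224,43) and the punched circle at (232,176). The wrist depth agrees with the top view: pin at about (0.519, -0.146), jig yaw about 160.2°. I'll descend over the pin.

Call:
{"fn": "drive_tool", "kwargs": {
  "moves": [
    [1,[0.75,-0.466,0.3],[0,0,0]],
    [1,[0.75,-0.466,0.3],[0,0,0]],
    [1,[0.75,-0.466,0.3],[0,0,0]],
    [1,[0.75,-0.466,0.3],[0,0,0]],
    [1,[0,0,0.99],[0,0,0]],
    [1,[0,0,0.99],[0,0,0]],
    [1,[0,0,0.99],[0,0,0]],
    [1,[0,0,0.99],[0,0,0]],
    [1,[0,0,0.99],[0,0,0]],
    [1,[0,0,0],[0,0,0]]
  ]
}}

```text
t: 4.45
eef_pos: [0.5161, -0.1468, 0.0373]
eef_rot: [-3.094, 0.544, 0.009]
contact_force: [-0.1, -0.1, 0.3]
width: 1.001
gripper_force: 0.0
```

Call:
{"fn": "drive_tool", "kwargs": {
  "moves": [
    [1,[0.09,-0.06,-0.07],[0,0,0]],
    [-1,[0,0,0],[0,0,0]],
    [-1,[0,0,0],[0,0,0]],
    [-1,[0,0,0],[0,0,0]],
    [-1,[0,0,0],[0,0,0]],
    [-1,[0,0,0],[0,0,0]],
    [-1,[0,0,0],[0,0,0]],
    [-1,[0,0,0],[0,0,0]]
  ]
}}

```text
t: 5.45
eef_pos: [0.5216, -0.1463, 0.0422]
eef_rot: [3.094, -0.544, 0.002]
contact_force: [-1.7, -0.7, 5.3]
width: 0.347
gripper_force: 58.8
```

Call:
{"fn": "drive_tool", "kwargs": {
  "moves": [
    [-1,[0,0,-0.4],[0,0,0]],
    [-1,[0,0,-0.4],[0,0,0]],
    [-1,[0,0,-0.4],[0,0,0]],
    [-1,[0,0,-0.4],[0,0,0]],
    [-1,[0,0,-0.6],[0,0,0]],
    [-1,[0,0,-0.6],[0,0,0]],
    [-1,[0,0,-0.2],[0,0,0]],
    [-1,[0,0,0],[0,0,0]]
  ]
}}

```text
t: 6.45
eef_pos: [0.5215, -0.1462, 0.1167]
eef_rot: [3.094, -0.544, 0.001]
contact_force: [-0.2, -0.3, -1.8]
width: 0.345
gripper_force: 59.4
```

```bash
cat >> h.py <<'E'
def comps(W,m,n,k=3):
    m=cv2.morphologyEx(m.astype(np.uint8),cv2.MORPH_OPEN,np.ones((3,3)));_,l,st,ce=cv2.connectedComponentsWithStats(m)
    for i in np.argsort(-st[1:,4])[:k]+1:
        q=W[l==i]; r=cv2.minAreaRect(q[:,:2].astype(np.float32)); print(n,st[i,4],np.round(q.mean(0),4),np.round(r[0],4),np.round(r[1],4),round(r[2],2),'px',np.round(ce[i],0))
E
python3 - <<'E'
from h import *
for _ in range(3):
    s=sensors.observe(); print(np.round(s['joint_positions'],3),np.round(s['eef_pos'],4),np.round(s['contact_force'],1))
    p,d,c=snap('wrist')
W=pts(d,c); np.savez('w2.npz',p=p,d=d,W=W); save('pics/w2.png',p)
E
```

```text
[ 0.464  0.401 -0.293  1.692  0.129  1.067 -1.788] [ 0.5215 -0.1462  0.1167] [-0.2 -0.3 -1.8]
[ 0.464  0.402 -0.292  1.692  0.129  1.067 -1.788] [ 0.5211 -0.1461  0.1161] [ 0.7  0.8 -1.8]
[ 0.464  0.402 -0.292  1.693  0.129  1.067 -1.788] [ 0.5208 -0.1461  0.1158] [-0.4 -0.7 -2.5]
```

View pics/w2.png

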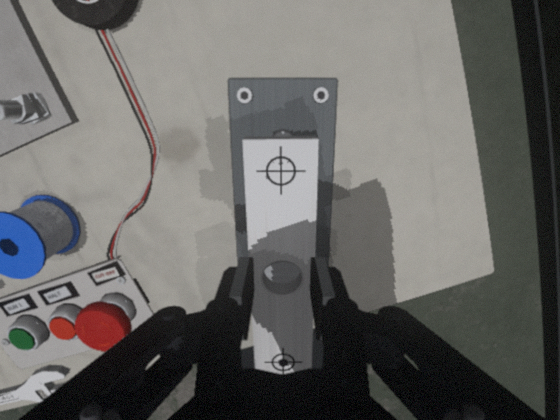

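The lever is held level and clear of the pin, whose top shows through the hole at (281,277). The bare circle is at (281,170) and the punched one at (283,362). Now the half turn.

Call:
{"fn": "drive_tool", "kwargs": {
  "moves": [
    [-1,[0,0,0],[0,0,-1]],
    [-1,[0,0,0],[0,0,-1]],
    [-1,[0,0,0],[0,0,-1]],
    [-1,[0,0,0],[0,0,-1]],
    [-1,[0,0,0],[0,0,-1]],
    [-1,[0,0,0],[0,0,-1]],
    [-1,[0,0,0],[0,0,-1]],
    [-1,[0,0,0],[0,0,-1]],
    [-1,[0,0,0],[0,0,-1]],
    [-1,[0,0,0],[0,0,-1]],
    [-1,[0,0,0],[0,0,-1]],
    [-1,[0,0,0],[0,0,-1]]
  ]
}}

```text
t: 8.1
eef_pos: [0.5207, -0.1461, 0.1154]
eef_rot: [-2.858, -1.302, 0.002]
contact_force: [0.1, -0.1, -2.1]
width: 0.345
gripper_force: 59.4
```

Call:
{"fn": "drive_tool", "kwargs": {
  "moves": [
    [-1,[0,0,0],[0,0,-1]],
    [-1,[0,0,0],[0,0,-1]],
    [-1,[0,0,0],[0,0,-1]],
    [-1,[0,0,0],[0,0,-1]],
    [-1,[0,0,0],[0,0,-1]],
    [-1,[0,0,0],[0,0,-1]],
    [-1,[0,0,0],[0,0,-1]],
    [-1,[0,0,0],[0,0,-1]],
    [-1,[0,0,0],[0,0,-1]],
    [-1,[0,0,0],[0,0,-1]],
    [-1,[0,0,0],[0,0,-1]],
    [-1,[0,0,0],[0,0,-1]]
  ]
}}

```text
t: 9.6
eef_pos: [0.5207, -0.1463, 0.1155]
eef_rot: [-1.624, -2.688, 0.001]
contact_force: [0.2, -0.3, -1.1]
width: 0.346
gripper_force: 59.4
```

Call:
{"fn": "drive_tool", "kwargs": {
  "moves": [
    [-1,[0,0,0],[0,0,-1]],
    [-1,[0,0,0],[0,0,-1]],
    [-1,[0,0,0],[0,0,-1]],
    [-1,[0,0,0],[0,0,-1]],
    [-1,[0,0,0],[0,0,-1]],
    [-1,[0,0,0],[0,0,-1]],
    [-1,[0,0,0],[0,0,-1]],
    [-1,[0,0,0],[0,0,-0.4]],
    [-1,[0,0,0],[0,0,0]]
  ]
}}

```text
t: 10.72
eef_pos: [0.521, -0.1462, 0.1158]
eef_rot: [-0.548, -3.093, -0.0]
contact_force: [0.9, 0.1, -1.1]
width: 0.344
gripper_force: 59.4
```

```bash
python3 - <<'E'
from h import *
s=sensors.observe(); print(np.round(s['joint_positions'],3),np.round(s['eef_pos'],4),Rn.from_rotvec(s['eef_rot']).as_matrix().round(4))
p,d,c=snap('wrist'); W=pts(d,c); np.savez('w3.npz',p=p,d=d,W=W); save('pics/w3.png',p)
z=W[...,2]
near=np.hypot(W[...,0]-.52,W[...,1]+.145)<.13
comps(W,near&(z>.10)&(z<.13),'lever'); comps(W,near&(z>.05)&(z<.067),'pin'); comps(W,near&(z>.005)&(z<.012),'base')
q=W[near&(z>.10)&(z<.13)&(np.indices(z.shape)[0]<240)]; A=np.c_[q[:,:2]-q[:,:2].mean(0),np.ones(len(q))]; print('plane',np.linalg.lstsq(A,q[:,2],rcond=None)[0],len(q))
E
```

```text
[ 0.925  0.575 -0.977  1.676  0.511  1.17   1.036] [ 0.521  -0.1462  0.1158] [[-9.391e-01  3.437e-01 -8.000e-04]
 [ 3.437e-01  9.391e-01  3.000e-04]
 [ 8.000e-04  0.000e+00 -1.000e+00]]
lever 15097 [ 0.5101 -0.1424  0.1193] [ 0.5224 -0.1464] [0.0426 0.1408] 70.79 px [281. 246.]
lever 46 [ 0.5065 -0.1674  0.1273] [ 0.5066 -0.1674] [0.0045 0.001 ] 70.63 px [231. 269.]
lever 43 [ 0.5235 -0.1207  0.1274] [ 0.5234 -0.1205] [0.0046 0.0015] 66.97 px [332. 269.]
base 8396 [ 0.4679 -0.1275  0.0079] [ 0.4956 -0.138 ] [0.0857 0.1598] 70.02 px [281. 136.]
base 84 [ 0.5863 -0.1571  0.0077] [ 0.5868 -0.1565] [0.0066 0.0153] 70.49 px [295. 271.]
base 69 [ 0.5771 -0.1804  0.0078] [ 0.577 -0.181] [0.0063 0.0136] 64.17 px [268. 271.]
plane [-0.00146836 -0.00092803  0.11996175] 7545
```

View pics/w3.png

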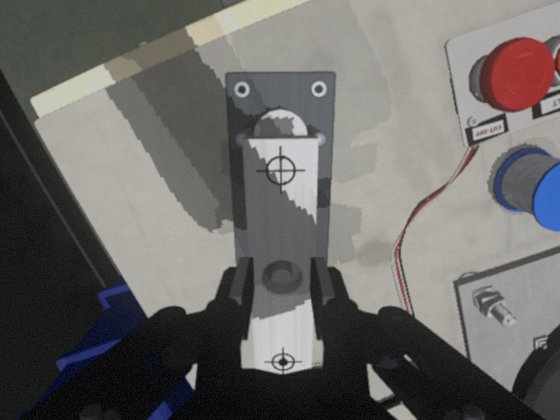

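The half turn is done: the bare circle (281,170) now points toward the anvil and posts (tops near (241,136) and (319,136)), and the hole is at (282,273). I'll compare the hole and pin positions.

```bash
python3 - <<'E'
from h import *
for f,e in (('w2.npz',[.5208,-.1461]),('w3.npz',[.521,-.1462])):
    D=np.load(f); W=D['W']; p=D['p']; z=W[...,2]
    print(f)
    sub=np.zeros(z.shape,bool); sub[250:300,255:310]=1
    m=sub&(z<.110); print('hole z',np.round(np.nanpercentile(z[m],[5,50,95]),3),m.sum()); 
    comps(W,m&(z>.0615),'pintop',2)
    # hole rim: convex contour of hole pixels projected on lever plane
    c=np.where(m); mm=m.astype(np.uint8); cn=max(cv2.findContours(mm,0,1)[0],key=len); (u,v),ax,an=cv2.fitEllipse(cn); print('ell',u,v,ax,an)
    # mark: dark pixels centroid in top lever region
    g=cv2.cvtColor(p,cv2.COLOR_RGB2GRAY)[148:195,258:304].astype(float)
    bl=cv2.medianBlur(g.astype(np.uint8),21); dk=(bl-g>35); y,x=np.where(dk); u=(x.min()+x.max())/2+258; v=(y.min()+y.max())/2+148
    mk=np.nanmedian(W[int(round(v))-6:int(round(v))+7,int(round(u))-6:int(round(u))+7].reshape(-1,3),0); print('mark px',u,v,mk)
    yaw=np.arctan2(mk[1]-e[1],mk[0]-e[0]); L=np.hypot(*(mk[:2]-e)); print('dist TCP-mark',L,np.degrees(yaw))
    # lever sides rows: fit edges left/right
    lv=(z>.114)&(z<.124); 
    mid=[]
    for r in range(150,245,5):
        cc=np.where(lv[r,200:360])[0]
        if len(cc): mid.append((W[r,200+cc[0],:2]+W[r,200+cc[-1],:2])/2)
    mid=np.array(mid); dirn=np.linalg.svd(mid-mid.mean(0))[2][0]; print('axis deg',np.degrees(np.arctan2(dirn[1],dirn[0])),'lat off TCP',np.cross(dirn,np.array(e)-mid.mean(0)))
E
```

```text
w2.npz
hole z [0.033 0.034 0.109] 702
pintop 18 [ 0.5096 -0.1387  0.1087] [ 0.5096 -0.1386] [0.0031 0.001 ] 50.88 px [276. 284.]
pintop 9 [ 0.508  -0.1427  0.1085] [ 0.508  -0.1428] [0.0006 0.0019] 21.7 px [284. 284.]
ell 281.62322998046875 273.11187744140625 (24.33397674560547, 34.896907806396484) 89.4767074584961
mark px 280.5 171.0 [ 0.57256277 -0.16390317  0.12033865]
dist TCP-mark 0.05473880947721125 -18.980023989110506
axis deg 160.70098119447454 lat off TCP 0.00018008409545646267
w3.npz
hole z [0.007 0.033 0.109] 703
pintop 9 [ 0.5332 -0.1534  0.109 ] [ 0.5331 -0.1534] [0.0013 0.0008] 79.54 px [277. 284.]
pintop 9 [ 0.5345 -0.1508  0.1083] [ 0.5345 -0.1508] [0.0011 0.0006] 71.18 px [282. 284.]
ell 281.5118713378906 272.8258361816406 (24.144929885864258, 35.088539123535156) 90.14144897460938
mark px 280.5 171.0 [ 0.47038022 -0.12835745  0.12028307]
dist TCP-mark 0.053672326403897117 160.5833733529323
axis deg -19.435328094436443 lat off TCP -3.696864537124263e-05<stdin>:21: DeprecationWarning: Arrays of 2-dimensional vectors are deprecated. Use arrays of 3-dimensional vectors instead. (deprecated in NumPy 2.0)
```

Call:
{"fn": "drive_tool", "kwargs": {
  "moves": [
    [-1,[0.22,-0.01,0.4],[0,0,0]],
    [-1,[0,0,0.4],[0,0,0]],
    [-1,[0,0,0.4],[0,0,0]],
    [-1,[0,0,0.3],[0,0,0]],
    [-1,[0,0,0],[0,0,0]],
    [-1,[0,0,0],[0,0,0]],
    [-1,[0,0,0],[0,0,0]]
  ]
}}

```text
t: 11.65
eef_pos: [0.5164, -0.1445, 0.0791]
eef_rot: [0.546, 3.093, -0.0]
contact_force: [-0.1, -0.5, -1.7]
width: 0.347
gripper_force: 59.5
```

```bash
python3 - <<'E' 2>/dev/null
from h import *
s=sensors.observe(); e=s['eef_pos'];print(np.round(e,4),np.round(s['contact_force'],1))
p,d,c=snap('wrist'); W=pts(d,c); np.savez('w4.npz',p=p,d=d,W=W); z=W[...,2]
g=cv2.cvtColor(p,cv2.COLOR_RGB2GRAY)[148:195,258:304].astype(float)
bl=cv2.medianBlur(g.astype(np.uint8),21); dk=(bl-g>35); y,x=np.where(dk); u=(x.min()+x.max())/2+258; v=(y.min()+y.max())/2+148
mk=np.nanmedian(W[int(v)-6:int(v)+7,int(u)-6:int(u)+7].reshape(-1,3),0); print('mark',u,v,mk,'hole',mk[:2]-.058*np.array([-.9405,.3398]))
near=np.hypot(W[...,0]-.52,W[...,1]+.145)<.13
comps(W,near&(z>.005)&(z<.012),'base'); comps(W,near&(z>.044)&(z<.053),'posts')
sub=np.zeros(z.shape,bool); sub[245:305,250:315]=1
comps(W,sub&(z>.061)&(z<.0665),'pin')
save('pics/w4.png',cv2.resize(p[100:320,180:400],None,fx=2.5,fy=2.5))
E
```

```text
[ 0.5164 -0.1445  0.0791] [-0.1 -0.5 -1.7]
mark 280.5 171.0 [ 0.46587122 -0.12666356  0.08365848] hole [ 0.52042022 -0.14637196]
base 11432 [ 0.4659 -0.1271  0.0079] [ 0.487  -0.1347] [0.0855 0.1415] 70.1 px [280. 145.]
base 521 [ 0.5585 -0.1597  0.0079] [ 0.5589 -0.1598] [0.0279 0.0179] 73.36 px [282. 272.]
base 18 [ 0.6055 -0.2059  0.0079] [ 0.6041 -0.2056] [0.0035 0.0067] 69.97 px [250. 333.]
posts 223 [ 0.4551 -0.151   0.0473] [ 0.4552 -0.1511] [0.0094 0.0087] 67.79 px [234. 155.]
posts 218 [ 0.4728 -0.1017  0.0473] [ 0.4731 -0.1015] [0.0089 0.0092] 74.38 px [326. 154.]
pin 54 [ 0.5209 -0.1467  0.0639] [ 0.5211 -0.1468] [0.0064 0.004 ] 62.9 px [280. 263.]
```

View pics/w4.png

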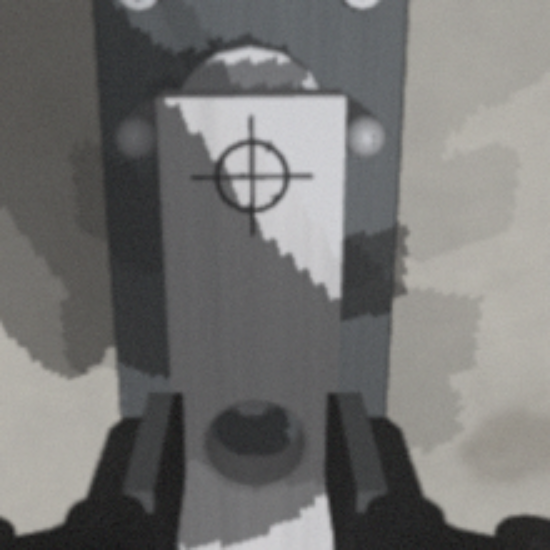

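The crop shows the lever over the pin, square end between the posts, which are at (135,138) and (366,135). The hole is about 2 mm off, within what I can correct. I'll nudge it and lower slowly.

Call:
{"fn": "drive_tool", "kwargs": {
  "moves": [
    [-1,[0.07,0,0.1],[0,0,0]],
    [-1,[0,0,0.15],[0,0,0]],
    [-1,[0,0,0.15],[0,0,0]],
    [-1,[0,0,0.15],[0,0,0]],
    [-1,[0,0,0.15],[0,0,0]],
    [-1,[0,0,0],[0,0,0]]
  ]
}}

```text
t: 12.45
eef_pos: [0.514, -0.1438, 0.0607]
eef_rot: [-0.546, -3.093, -0.0]
contact_force: [-0.4, -0.2, -0.8]
width: 0.345
gripper_force: 59.5
```

Call:
{"fn": "drive_tool", "kwargs": {
  "moves": [
    [-1,[0,0,0.2],[0,0,0]],
    [-1,[0,0,0.2],[0,0,0]],
    [-1,[0,0,0.2],[0,0,0]],
    [-1,[0,0,0.12],[0,0,0]],
    [-1,[0,0,0],[0,0,0]],
    [-1,[0,0,0],[0,0,0]]
  ]
}}

```text
t: 13.2
eef_pos: [0.5145, -0.1439, 0.0433]
eef_rot: [0.546, 3.093, -0.0]
contact_force: [-0.0, -0.2, -1.1]
width: 0.343
gripper_force: 59.6
```

Call:
{"fn": "drive_tool", "kwargs": {
  "moves": [
    [-1,[0,0,0.06],[0,0,0]],
    [-1,[0,0,0.03],[0,0,0]],
    [-1,[0,0,0],[0,0,0]]
  ]
}}

```text
t: 13.58
eef_pos: [0.5147, -0.1439, 0.0423]
eef_rot: [0.546, 3.093, -0.001]
contact_force: [-2.8, 0.2, 6.8]
width: 0.342
gripper_force: 62.9
```

Call:
{"fn": "drive_tool", "kwargs": {
  "moves": [
    [1,[0,0,0],[0,0,0]],
    [1,[0,0,0],[0,0,0]],
    [1,[0,0,0],[0,0,0]],
    [1,[0,0,0],[0,0,0]],
    [1,[0,0,-0.5],[0,0,0]],
    [1,[0,0,-1],[0,0,0]],
    [1,[0,0,-1],[0,0,0]],
    [1,[0,0,-1],[0,0,0]],
    [1,[0,0,-1],[0,0,0]],
    [1,[0,0,-0.7],[0,0,0]],
    [1,[0,0,0],[0,0,0]],
    [1,[0,0,0],[0,0,0]]
  ]
}}

```text
t: 15.08
eef_pos: [0.5137, -0.144, 0.1701]
eef_rot: [-0.546, -3.092, 0.0]
contact_force: [-0.4, 0.3, -1.3]
width: 0.998
gripper_force: 0.0
```

```bash
python3 - <<'E' 2>/dev/null
from h import *
s=sensors.observe(); e=s['eef_pos'];print(np.round(e,4),np.round(s['contact_force'],1),np.round(s['joint_positions'],3))
p,d,c=snap('wrist'); W=pts(d,c); np.savez('w5.npz',p=p,d=d,W=W); z=W[...,2]
near=np.hypot(W[...,0]-.52,W[...,1]+.145)<.13
comps(W,near&(z>.005)&(z<.012),'base'); comps(W,near&(z>.0475)&(z<.053),'posts');comps(W,near&(z>.061)&(z<.067),'pin'); comps(W,near&(z>.042)&(z<.0475),'lever')
q=W[near&(z>.042)&(z<.0475)]; A=np.c_[q[:,:2]-[.519,-.146],np.ones(len(q))]; print('plane',np.linalg.lstsq(A,q[:,2],rcond=None)[0],len(q))
save('pics/w5.png',p)
E
```

```text
[ 0.5137 -0.144   0.1701] [-0.4  0.3 -1.3] [ 0.963  0.509 -1.023  1.623  0.451  1.269  1.08 ]
base 9382 [ 0.4997 -0.1399  0.0079] [ 0.519  -0.1464] [0.0856 0.2102] 70.15 px [281. 171.]
posts 31 [ 0.4543 -0.1518  0.0485] [ 0.4542 -0.1518] [0.0054 0.0042] 71.38 px [249. 141.]
pin 117 [ 0.5181 -0.146   0.0632] [ 0.5182 -0.1462] [0.0105 0.0101] 70.38 px [281. 211.]
lever 5485 [ 0.5176 -0.1449  0.0458] [ 0.5259 -0.1479] [0.0341 0.1611] 70.57 px [282. 201.]
lever 12 [ 0.4513 -0.1495  0.0456] [ 0.4513 -0.1495] [0.0028 0.0015] 70.4 px [250. 136.]
lever 9 [ 0.4692 -0.1028  0.0459] [ 0.4693 -0.1027] [0.002  0.0016] 77.13 px [309. 137.]
plane [-0.0001401  -0.00096031  0.04582652] 5681
```

View pics/w5.png

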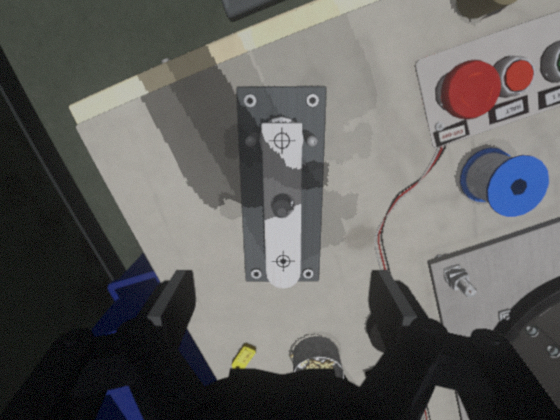

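The lever sits flat, top at 45.8 mm. Its bare circle, at (282,140), is between the posts (249,141) and (312,141), and the round end is over the rest. Next, the punch.

Call:
{"fn": "drive_tool", "kwargs": {
  "moves": [
    [1,[0.174,0.974,-0.2],[0,0,0]],
    [1,[0.174,0.974,-0.2],[0,0,0]],
    [1,[0.174,0.974,-0.2],[0,0,0]],
    [1,[0.174,0.974,-0.2],[0,0,0]],
    [1,[0.174,0.974,-0.2],[0,0,0]],
    [1,[0.174,0.974,-0.2],[0,0,0]],
    [1,[0.174,0.974,-0.2],[0,0,0]],
    [1,[0.174,0.974,-0.2],[0,0,0]],
    [1,[0.174,0.974,-0.2],[0,0,0]],
    [1,[0.174,0.974,-0.2],[0,0,0]],
    [1,[0.174,0.974,0],[0,0,0]],
    [1,[0.174,0.974,0],[0,0,0]]
  ]
}}

```text
t: 16.62
eef_pos: [0.5651, 0.1489, 0.2196]
eef_rot: [-0.546, -3.092, 0.002]
contact_force: [0.2, 1.2, 0.7]
width: 1.002
gripper_force: 0.0
```

Call:
{"fn": "drive_tool", "kwargs": {
  "moves": [
    [1,[0.174,0.974,0],[0,0,0]],
    [1,[0.174,0.974,0],[0,0,0]],
    [1,[0,0,0],[0,0,0]],
    [1,[0,0,0],[0,0,0]]
  ]
}}

```text
t: 17.12
eef_pos: [0.5738, 0.196, 0.22]
eef_rot: [-0.547, -3.092, 0.003]
contact_force: [0.9, -1.0, 0.8]
width: 0.997
gripper_force: 0.0
```

```bash
python3 - <<'E' 2>/dev/null
from h import *
s=sensors.observe(); e=s['eef_pos'];print(np.round(e,4),np.round(s['contact_force'],1),np.round(s['joint_positions'],3),s['eef_rot'])
p,d,c=snap('wrist'); W=pts(d,c); np.savez('w6.npz',p=p,d=d,W=W); z=W[...,2]; save('pics/w6.png',p)
near=np.hypot(W[...,0]-.574,W[...,1]-.198)<.06
comps(W,near&(z>.142)&(z<.155),'cap'); comps(W,near&(z>.07)&(z<.078),'stand'); comps(W,near&(z>.079)&(z<.09),'collar')
D=np.load('w5.npz')['W']; print('mark',np.nanmedian(D[137:144,279:286].reshape(-1,3),0))
B=np.load('top.npz')['W']; print('bowl',np.nanmax(B[40:160,150:280,2]),np.nanmin(B[150:160,185:240,0]))
E
```

```text
[0.5738 0.196  0.22  ] [ 0.9 -1.   0.8] [ 0.228  0.612 -0.981  1.333  0.502  1.455  0.499] [-5.47280858e-01 -3.09247038e+00  3.04082424e-03]
cap 797 [0.5727 0.1975 0.1478] [0.5737 0.1973] [0.0241 0.0243] 30.77 px [283. 218.]
stand 3691 [0.5664 0.1993 0.0748] [0.5738 0.197 ] [0.0755 0.0702] 8.12 px [282. 184.]
collar 299 [0.5653 0.2001 0.0831] [0.5674 0.1991] [0.0327 0.0194] 72.44 px [283. 186.]
mark [ 0.46358868 -0.12531124  0.04583038]
bowl 0.20636394161124444 0.6806456172461194
```

Call:
{"fn": "drive_tool", "kwargs": {
  "moves": [
    [1,[0.01,0.05,0.6],[0,0,0]],
    [1,[0,0,0.6],[0,0,0]],
    [1,[0,0,0.6],[0,0,0]],
    [1,[0,0,0.6],[0,0,0]],
    [1,[0,0,0.6],[0,0,0]],
    [1,[0,0,0.6],[0,0,0]],
    [1,[0,0,0.6],[0,0,0]],
    [1,[0,0,0],[0,0,0]],
    [1,[0,0,0],[0,0,0]]
  ]
}}

```text
t: 18.3
eef_pos: [0.5744, 0.1988, 0.1163]
eef_rot: [0.546, 3.093, 0.001]
contact_force: [0.3, -0.0, 0.5]
width: 0.997
gripper_force: 0.0
```

Call:
{"fn": "drive_tool", "kwargs": {
  "moves": [
    [1,[0,-0.06,0.03],[0,0,0]],
    [-1,[0,0,0],[0,0,0]],
    [-1,[0,0,0],[0,0,0]],
    [-1,[0,0,0],[0,0,0]],
    [-1,[0,0,0],[0,0,0]],
    [-1,[0,0,0],[0,0,0]],
    [-1,[0,0,0],[0,0,0]],
    [-1,[0,0,0],[0,0,0]],
    [-1,[0,0,0],[0,0,0]]
  ]
}}

```text
t: 19.42
eef_pos: [0.5739, 0.1973, 0.1155]
eef_rot: [0.546, 3.093, 0.001]
contact_force: [-0.4, 0.4, 3.2]
width: 0.277
gripper_force: 59.1
```

Call:
{"fn": "drive_tool", "kwargs": {
  "moves": [
    [-1,[0,0,-0.4],[0,0,0]],
    [-1,[0,0,-0.4],[0,0,0]],
    [-1,[0,0,-0.6],[0,0,0]],
    [-1,[0,0,-0.6],[0,0,0]],
    [-1,[0,0,-0.6],[0,0,0]],
    [-1,[0,0,-0.6],[0,0,0]],
    [-1,[0,0,-0.4],[0,0,0]],
    [-1,[0,0,0],[0,0,0]],
    [-1,[0,0,0],[0,0,0]]
  ]
}}

```text
t: 20.55
eef_pos: [0.5733, 0.1968, 0.2046]
eef_rot: [-0.546, -3.093, 0.001]
contact_force: [0.4, -0.6, -2.9]
width: 0.278
gripper_force: 59.0
```

Call:
{"fn": "drive_tool", "kwargs": {
  "moves": [
    [-1,[-0.01,-0.4,0],[0,0,0]],
    [-1,[-0.02,-0.8,0],[0,0,0]],
    [-1,[-0.02,-1,0],[0,0,0]],
    [-1,[-0.02,-1,0],[0,0,0]],
    [-1,[-0.02,-1,0],[0,0,0]],
    [-1,[-0.02,-1,0],[0,0,0]],
    [-1,[-0.02,-1,0],[0,0,0]],
    [-1,[-0.02,-1,0],[0,0,0]],
    [-1,[-0.02,-1,0],[0,0,0]],
    [-1,[-0.02,-1,0],[0,0,0]],
    [-1,[-0.02,-1,0],[0,0,0]],
    [-1,[-0.02,-1,0],[0,0,0]]
  ]
}}

```text
t: 22.05
eef_pos: [0.4819, -0.0693, 0.2048]
eef_rot: [-0.547, -3.093, 0.002]
contact_force: [1.1, -0.5, -3.1]
width: 0.28
gripper_force: 59.2
```

Call:
{"fn": "drive_tool", "kwargs": {
  "moves": [
    [-1,[-0.02,-1,0],[0,0,0]],
    [-1,[-0.02,-0.8,0],[0,0,0]],
    [-1,[-0.01,-0.6,0],[0,0,0]],
    [-1,[0,0,0],[0,0,0]],
    [-1,[0,0,0],[0,0,0]],
    [-1,[0,0,0],[0,0,0]]
  ]
}}

```text
t: 22.8
eef_pos: [0.464, -0.1234, 0.2053]
eef_rot: [0.543, 3.094, 0.001]
contact_force: [0.8, -0.3, -3.0]
width: 0.277
gripper_force: 59.2
```

```bash
python3 - <<'E' 2>/dev/null
from h import *
s=sensors.observe(); e=s['eef_pos'];R=Rn.from_rotvec(s['eef_rot']).as_matrix()
print(np.round(e,4),np.round(s['contact_force'],1),np.round(s['joint_positions'],3)); print(R.round(4))
p,d,c=snap('wrist'); W=pts(d,c); np.savez('w7.npz',p=p,d=d,W=W); save('pics/w7.png',p)
T=(W-e)@R; T[...,2]
# punch geometry in tool frame: points near tool axis
near=np.hypot(T[...,0],T[...,1])<.03
for a,b in((-.035,-.028),(.03,.04),(.045,.06),(.06,.075),(.085,.10),(.098,.107)):
    q=T[near&(T[...,2]>a)&(T[...,2]<b)]
    if len(q): print(a,b,len(q),'y range',q[:,1].min().round(4),q[:,1].max().round(4),'x max',q[:,0].max().round(4))
mk=np.array([.4634,-.1255]); print('need tool shift mm',(np.r_[mk-e[:2],0]@R)*1000)
E
```

```text
[ 0.464  -0.1234  0.2053] [ 0.8 -0.3 -3. ] [ 1.088  0.363 -1.103  1.706  0.337  1.281  1.137]
[[-9.402e-01  3.406e-01  4.000e-04]
 [ 3.406e-01  9.402e-01  5.000e-04]
 [-2.000e-04  6.000e-04 -1.000e+00]]
-0.035 -0.028 2798 y range -0.0256 0.0258 x max 0.0126
0.03 0.04 788 y range -0.0169 0.0168 x max 0.0167
0.06 0.075 108 y range -0.0078 0.0079 x max 0.0087
0.085 0.1 51 y range -0.0045 0.0045 x max 0.0048
0.098 0.107 2 y range -0.0037 0.0021 x max 0.0038
need tool shift mm [-1.45584815e-01 -2.13959318e+00 -1.15853997e-03]
```

View pics/w7.png

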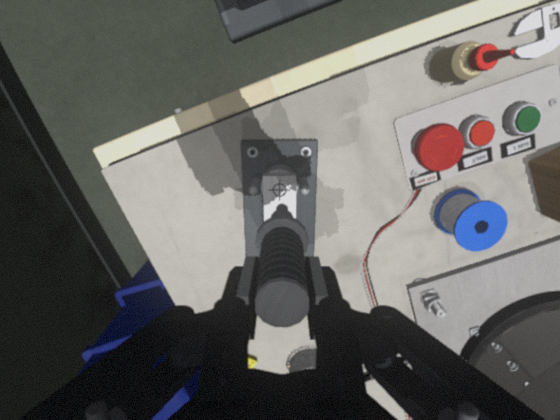

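The last picture shows the punch vertical in the grip, about 0.5 mm off the tool axis, with the bare circle at (279,190) just ahead of its tip. I'll correct 2 mm sideways and descend to just above the lever.

Call:
{"fn": "drive_tool", "kwargs": {
  "moves": [
    [-1,[0,-0.085,0.3],[0,0,0]],
    [-1,[0,0,0.4],[0,0,0]],
    [-1,[0,0,0.4],[0,0,0]],
    [-1,[0,0,0.4],[0,0,0]],
    [-1,[0,0,0.3],[0,0,0]],
    [-1,[0,0,0.1],[0,0,0]],
    [-1,[0,0,0],[0,0,0]],
    [-1,[0,0,0],[0,0,0]],
    [-1,[0,0,0],[0,0,0]]
  ]
}}

```text
t: 23.98
eef_pos: [0.4632, -0.1268, 0.158]
eef_rot: [0.546, 3.093, -0.0]
contact_force: [-0.1, -0.7, -2.2]
width: 0.278
gripper_force: 59.2
```

```bash
python3 - <<'E' 2>/dev/null
from h import *
s=sensors.observe(); e=s['eef_pos'];R=Rn.from_rotvec(s['eef_rot']).as_matrix(); print(np.round(e,4),np.round(s['contact_force'],1))
p,d,c=snap('wrist'); W=pts(d,c); z=W[...,2]; near=np.hypot(W[...,0]-.52,W[...,1]+.145)<.13
T=(W-e)@R
comps(W,near&(z>.042)&(z<.0475),'lever'); comps(W,near&(z>.005)&(z<.012),'base',1); comps(W,near&(z>.0475)&(z<.052)&(np.hypot(T[...,0],T[...,1])>.015),'posts',2)
comps(T,(np.hypot(T[...,0],T[...,1])<.012)&(T[...,2]>.085)&(T[...,2]<.107),'striker(tool)',1)
# mark: project dark lines using lever plane in tool frame
g=cv2.cvtColor(p,cv2.COLOR_RGB2GRAY); lev=near&(z>.042)&(z<.0475); dk=lev&(cv2.medianBlur(g,31).astype(int)-g>30)&(np.hypot(T[...,0],T[...,1])<.02)
q=T[dk]; print(len(q),q[:,:2].min(0).round(4),q[:,:2].max(0).round(4))
E
```

```text
[ 0.4632 -0.1268  0.158 ] [-0.1 -0.7 -2.2]
lever 1005 [ 0.461  -0.1246  0.0458] [ 0.4643 -0.1261] [0.0341 0.0308] 70.0 px [283. 200.]
lever 314 [ 0.5936 -0.1709  0.0457] [ 0.5941 -0.1712] [0.0331 0.0179] 75.62 px [285. 330.]
lever 38 [ 0.4697 -0.1023  0.0454] [ 0.4696 -0.1022] [0.0037 0.0085] 15.3 px [310. 201.]
base 5400 [ 0.461  -0.1251  0.0078] [ 0.4768 -0.1312] [0.0851 0.1214] 70.15 px [282. 188.]
posts 27 [ 0.4552 -0.1515  0.0485] [ 0.4552 -0.1515] [0.0044 0.0042] 66.24 px [252. 205.]
posts 26 [ 0.4736 -0.1009  0.0485] [ 0.4735 -0.101 ] [0.0046 0.0041] 68.56 px [314. 205.]
striker(tool) 44 [ 0.0041 -0.0001  0.0921] [ 0.0039 -0.    ] [0.0074 0.0021] 89.93 px [281. 206.]
22 [-0.0014 -0.0057] [0.0068 0.0074]
```

Call:
{"fn": "drive_tool", "kwargs": {
  "moves": [
    [-1,[0,0.03,0.1],[0,0,0]],
    [-1,[0,0,0.1],[0,0,0]],
    [-1,[0,0,0.04],[0,0,0]],
    [-1,[0,0,0.04],[0,0,0]],
    [-1,[0,0,0.04],[0,0,0]],
    [-1,[0,0,0],[0,0,0]],
    [-1,[0,0,0],[0,0,0]]
  ]
}}

```text
t: 24.9
eef_pos: [0.4634, -0.126, 0.1498]
eef_rot: [0.547, 3.093, -0.0]
contact_force: [0.1, -0.5, 0.5]
width: 0.28
gripper_force: 59.5
```

Call:
{"fn": "drive_tool", "kwargs": {
  "moves": [
    [-1,[0,0,0.05],[0,0,0]],
    [-1,[0,0,0.05],[0,0,0]],
    [-1,[0,0,0.05],[0,0,0]],
    [-1,[0,0,0.05],[0,0,0]],
    [-1,[0,0,0.04],[0,0,0]],
    [-1,[0,0,0],[0,0,0]],
    [-1,[0,0,0],[0,0,0]]
  ]
}}

```text
t: 25.78
eef_pos: [0.4645, -0.1262, 0.1455]
eef_rot: [0.546, 3.091, -0.002]
contact_force: [-1.8, -0.2, 10.9]
width: 0.276
gripper_force: 60.7
```

Call:
{"fn": "drive_tool", "kwargs": {
  "moves": [
    [-1,[0,0,0.04],[0,0,0]],
    [-1,[0,0,0.04],[0,0,0]],
    [-1,[0,0,0],[0,0,0]]
  ]
}}

```text
t: 26.15
eef_pos: [0.4646, -0.1262, 0.1436]
eef_rot: [0.546, 3.091, -0.002]
contact_force: [-1.2, -0.1, 10.8]
width: 0.277
gripper_force: 60.7
```

Call:
{"fn": "drive_tool", "kwargs": {
  "moves": [
    [-1,[0,0,0.04],[0,0,0]],
    [-1,[0,0,0.04],[0,0,0]],
    [-1,[0,0,0],[0,0,0]]
  ]
}}

```text
t: 26.52
eef_pos: [0.4642, -0.1261, 0.141]
eef_rot: [0.546, 3.092, -0.001]
contact_force: [-1.4, -0.7, 9.6]
width: 0.276
gripper_force: 60.4
```

```bash
python3 - <<'E' 2>/dev/null
from h import *
def ana(W,e,R):
    T=(W-e)@R; r=np.hypot(T[...,0],T[...,1])
    for n,lo,hi in (('cap',-.045,-.025),):
        q=T[(r<.010)&(T[...,2]>lo)&(T[...,2]<hi)]; print(n,len(q),np.median(q[:,2]).round(4))
    q=T[(r>.0145)&(r<.0175)&(np.abs(T[...,1])<.01)&(T[...,2]>.015)&(T[...,2]<.05)&(T[...,0]>0)]; print('collar edge z pct',np.percentile(q[:,2],[2,10,50,90,98]).round(4),len(q))
s=sensors.observe(); e=s['eef_pos'];R=Rn.from_rotvec(s['eef_rot']).as_matrix(); print(np.round(e,4),np.round(s['contact_force'],1))
p,d,c=snap('wrist'); W=pts(d,c); np.savez('w8.npz',p=p,d=d,W=W); ana(W,e,R)
W7=np.load('w7.npz')['W']; ana(W7,np.array([.464,-.1234,.2053]),R)
near=np.hypot(W[...,0]-.52,W[...,1]+.145)<.13; z=W[...,2]; q=W[near&(z>.03)&(z<.0475)]; A=np.c_[q[:,:2]-[.519,-.146],np.ones(len(q))]; print('plane',np.linalg.lstsq(A,q[:,2],rcond=None)[0])
E
```

```text
[ 0.4642 -0.1261  0.141 ] [-1.4 -0.7  9.6]
cap 1426 -0.0332
collar edge z pct [0.0315 0.032  0.0332 0.0376 0.0389] 230
cap 1407 -0.0332
collar edge z pct [0.0318 0.0323 0.0337 0.0379 0.039 ] 217
plane [0.02438412 0.00187465 0.04434745]
```

Call:
{"fn": "drive_tool", "kwargs": {
  "moves": [
    [-1,[0,0,0.04],[0,0,0]],
    [-1,[0,0,0.04],[0,0,0]],
    [-1,[0,0,0],[0,0,0]]
  ]
}}

```text
t: 26.95
eef_pos: [0.4653, -0.1263, 0.1406]
eef_rot: [0.546, 3.089, -0.002]
contact_force: [-3.7, -0.5, 16.6]
width: 0.275
gripper_force: 61.3
```

The force rose from 9.6 to 16.6 N with almost no travel, so the striker is on its hard stop and has tripped. Lifting, then back to the stand.

Call:
{"fn": "drive_tool", "kwargs": {
  "moves": [
    [-1,[0,0,-0.3],[0,0,0]],
    [-1,[0,0,-0.3],[0,0,0]],
    [-1,[0,0,-0.4],[0,0,0]],
    [-1,[0,0,-0.6],[0,0,0]],
    [-1,[0,0,-0.6],[0,0,0]],
    [-1,[0,0,-0.6],[0,0,0]],
    [-1,[0,0,-0.4],[0,0,0]],
    [-1,[0,0,0],[0,0,0]],
    [-1,[0,0,0],[0,0,0]]
  ]
}}

```text
t: 28.08
eef_pos: [0.4628, -0.126, 0.2173]
eef_rot: [-0.546, -3.093, 0.0]
contact_force: [-0.9, -0.6, -2.5]
width: 0.275
gripper_force: 59.3
```

Call:
{"fn": "drive_tool", "kwargs": {
  "moves": [
    [-1,[0.01,0.4,0],[0,0,0]],
    [-1,[0.02,0.8,0],[0,0,0]],
    [-1,[0.02,1,0],[0,0,0]],
    [-1,[0.02,1,0],[0,0,0]],
    [-1,[0.02,1,0],[0,0,0]],
    [-1,[0.02,1,0],[0,0,0]],
    [-1,[0.02,1,0],[0,0,0]],
    [-1,[0.02,1,0],[0,0,0]],
    [-1,[0.02,1,0],[0,0,0]],
    [-1,[0.02,1,0],[0,0,0]],
    [-1,[0.02,1,0],[0,0,0]],
    [-1,[0.02,1,0],[0,0,0]]
  ]
}}

```text
t: 29.58
eef_pos: [0.5535, 0.1407, 0.217]
eef_rot: [-0.545, -3.093, -0.0]
contact_force: [0.2, -0.4, -3.0]
width: 0.277
gripper_force: 59.3
```

Call:
{"fn": "drive_tool", "kwargs": {
  "moves": [
    [-1,[0.02,1,0],[0,0,0]],
    [-1,[0.02,0.8,0],[0,0,0]],
    [-1,[0.02,0.6,0],[0,0,0]],
    [-1,[0,0,0],[0,0,0]],
    [-1,[0,0,0],[0,0,0]],
    [-1,[0,0,0],[0,0,0]]
  ]
}}

```text
t: 30.32
eef_pos: [0.5731, 0.1946, 0.2176]
eef_rot: [0.549, 3.093, -0.002]
contact_force: [-1.3, 0.9, -2.2]
width: 0.279
gripper_force: 59.3
```

```bash
python3 - <<'E' 2>/dev/null
from h import *
s=sensors.observe(); e=s['eef_pos'];R=Rn.from_rotvec(s['eef_rot']).as_matrix(); print(np.round(e,4),np.round(s['contact_force'],1))
p,d,c=snap('wrist'); W=pts(d,c); z=W[...,2]; T=(W-e)@R; r=np.hypot(T[...,0],T[...,1])
near=np.hypot(W[...,0]-.574,W[...,1]-.198)<.06
comps(W,near&(z>.07)&(z<.078),'stand',1); comps(T,(r<.012)&(T[...,2]>.085)&(T[...,2]<.107),'striker(tool)',1); comps(T,(r<.02)&(T[...,2]<-.03)&(T[...,2]>-.037),'cap',1)
print('need units',((np.r_[.5738,.1972,.1155]-e)@R)/.025)
E
```

```text
[0.5731 0.1946 0.2176] [-1.3  0.9 -2.2]
stand 4160 [0.5667 0.2002 0.0747] [0.5739 0.1969] [0.0756 0.0702] 8.14 px [285. 185.]
striker(tool) 46 [0.0043 0.0002 0.0931] [0.0041 0.    ] [0.0021 0.0074] 0.29 px [282. 206.]
cap 1935 [ 0.0012 -0.     -0.0325] [-0.0003  0.0002] [0.0241 0.0245] 89.38 px [281. 304.]
need units [0.01160946 0.11271003 4.08534488]
```

Call:
{"fn": "drive_tool", "kwargs": {
  "moves": [
    [-1,[0.01,0.1,0.4],[0,0,0]],
    [-1,[0,0,0.4],[0,0,0]],
    [-1,[0,0,0.3],[0,0,0]],
    [-1,[0,0,0],[0,0,0]],
    [-1,[0,0,0],[0,0,0]],
    [-1,[0,0,0],[0,0,0]],
    [-1,[0,0,0],[0,0,0]]
  ]
}}

```text
t: 31.25
eef_pos: [0.5737, 0.1985, 0.1905]
eef_rot: [0.546, 3.093, 0.001]
contact_force: [0.7, 0.1, -2.4]
width: 0.276
gripper_force: 59.3
```

Call:
{"fn": "drive_tool", "kwargs": {
  "moves": [
    [-1,[0,-0.05,0.2],[0,0,0]],
    [-1,[0,0,0.3],[0,0,0]],
    [-1,[0,0,0.3],[0,0,0]],
    [-1,[0,0,0.4],[0,0,0]],
    [-1,[0,0,0.4],[0,0,0]],
    [-1,[0,0,0.4],[0,0,0]],
    [-1,[0,0,0.4],[0,0,0]],
    [-1,[0,0,0.3],[0,0,0]],
    [-1,[0,0,0.1],[0,0,0]],
    [-1,[0,0,0],[0,0,0]],
    [-1,[0,0,0],[0,0,0]]
  ]
}}

```text
t: 32.62
eef_pos: [0.5734, 0.1974, 0.1207]
eef_rot: [0.546, 3.093, 0.001]
contact_force: [0.6, -0.5, -2.0]
width: 0.281
gripper_force: 59.3
```

Call:
{"fn": "drive_tool", "kwargs": {
  "moves": [
    [-1,[0,0,0.08],[0,0,0]],
    [-1,[0,0,0.08],[0,0,0]],
    [-1,[0,0,0.06],[0,0,0]],
    [-1,[0,0,0],[0,0,0]],
    [-1,[0,0,0],[0,0,0]]
  ]
}}

```text
t: 33.25
eef_pos: [0.5732, 0.1972, 0.1155]
eef_rot: [0.546, 3.093, -0.0]
contact_force: [-1.9, -0.9, 5.2]
width: 0.279
gripper_force: 60.1
```

Seated, with 5 N of contact at the original height. I'll release, rise, and check both objects.

Call:
{"fn": "drive_tool", "kwargs": {
  "moves": [
    [1,[0,0,0],[0,0,0]],
    [1,[0,0,0],[0,0,0]],
    [1,[0,0,0],[0,0,0]],
    [1,[0,0,0],[0,0,0]],
    [1,[0,0,0],[0,0,0]],
    [1,[0,0,-0.6],[0,0,0]],
    [1,[0,0,-1],[0,0,0]],
    [1,[0,0,-1],[0,0,0]],
    [1,[0,0,-1],[0,0,0]],
    [1,[0,0,-0.8],[0,0,0]],
    [1,[0,0,0],[0,0,0]],
    [1,[0,0,0],[0,0,0]]
  ]
}}

```text
t: 34.75
eef_pos: [0.5729, 0.1969, 0.2243]
eef_rot: [-0.546, -3.093, 0.001]
contact_force: [-1.0, -0.8, -1.2]
width: 1.005
gripper_force: 0.0
```

```bash
python3 - <<'E' 2>/dev/null
from h import *
s=sensors.observe(); print(np.round(s['eef_pos'],4),np.round(s['contact_force'],1),s['t'])
p,d,c=snap('wrist'); W=pts(d,c); z=W[...,2]; near=np.hypot(W[...,0]-.574,W[...,1]-.198)<.06
comps(W,near&(z>.142)&(z<.155),'cap',1); comps(W,near&(z>.07)&(z<.078),'stand',1); comps(W,near&(z>.079)&(z<.09),'collar',1)
p,d,c=snap('top'); W=pts(d,c); z=W[...,2]; near=np.hypot(W[...,0]-.52,W[...,1]+.145)<.11
comps(W,near&(z>.042)&(z<.0475),'lever',1)
q=W[near&(z>.042)&(z<.0475)]; print('lever z',np.median(q[:,2]))
T=np.load('top.npz'); pr=T['W']
def reg(r0,r1,c0,c1): m=np.zeros(z.shape,bool); m[r0:r1,c0:c1]=1; return m
for n,r in dict(spool=reg(195,240,228,265),oil=reg(278,302,225,252),tape=reg(135,172,290,325)).items():
    for w in (pr,W): m=r&(w[...,2]>.012)&(w[...,2]<.2); print(n,m.sum(),w[m].mean(0).round(4))
df=np.abs(p.astype(int)-T['p']).max(2)>80; df=cv2.morphologyEx(df.astype(np.uint8),cv2.MORPH_OPEN,np.ones((3,3))); k,l,st,ce=cv2.connectedComponentsWithStats(df); print(st[1:][st[1:,4]>20])
E
```

```text
[0.5729 0.1969 0.2243] [-1.  -0.8 -1.2] 34.75
cap 776 [0.5724 0.1976 0.1478] [0.5735 0.1971] [0.0242 0.0244] 57.24 px [282. 217.]
stand 3602 [0.5665 0.1993 0.0748] [0.5739 0.1969] [0.0754 0.0703] 8.16 px [282. 185.]
collar 298 [0.565  0.2003 0.0829] [0.5671 0.1998] [0.033  0.0202] 67.14 px [282. 185.]
lever 53 [ 0.5499 -0.1646  0.0452] [ 0.5481 -0.1636] [0.0153 0.0252] 55.77 px [346. 228.]
lever z 0.04543719061005955
spool 538 [0.5714 0.0654 0.0455]
spool 537 [0.5713 0.0652 0.0455]
oil 206 [0.4091 0.0775 0.0592]
oil 208 [0.4092 0.0775 0.059 ]
tape 415 [ 0.7272 -0.0759  0.0182]
tape 421 [ 0.7275 -0.0757  0.0182]
[[ 100  146   18   24  224]
 [  53  171    8    8   48]
 [  72  171   20    5   85]
 [  93  170   17    9  108]
 [ 120  175   82   58 1845]
 [  46  179    4    7   24]
 [  69  178   31   83  925]
 [  38  187    9    4   36]
 [  38  194    9    8   52]
 [  69  195    6    4   23]
 [ 342  205   13    8   77]
 [  50  207    3    9   27]
 [ 133  206   14   59  546]
 [ 204  218   29   20  340]
 [ 155  226   73   83 1332]
 [ 320  272   12    7   58]
 [ 240  275   43   25  655]
 [ 128  299    7    8   33]
 [ 264  301   29    9  219]
 [ 138  308  103   78 4462]
 [ 233  332   11    4   39]
 [ 262  340    8   10   52]
 [ 222  359   95   61 1916]
 [ 206  395   23   25  211]]
```

Call:
{"fn": "drive_tool", "kwargs": {
  "moves": [
    [1,[-0.17,-1,0],[0,0,0]],
    [1,[-0.17,-1,0],[0,0,0]],
    [1,[-0.17,-1,0],[0,0,0]],
    [1,[-0.17,-1,0],[0,0,0]],
    [1,[-0.17,-1,0],[0,0,0]],
    [1,[-0.17,-1,0],[0,0,0]],
    [1,[-0.17,-1,0],[0,0,0]],
    [1,[-0.17,-1,0],[0,0,0]],
    [1,[-0.17,-1,0],[0,0,0]],
    [1,[-0.17,-1,0],[0,0,0]],
    [1,[-0.17,-1,0],[0,0,0]],
    [1,[-0.17,-1,0],[0,0,0]]
  ]
}}

```text
t: 36.35
eef_pos: [0.5174, -0.1031, 0.2238]
eef_rot: [-0.546, -3.092, 0.0]
contact_force: [0.9, 0.5, 0.3]
width: 1.002
gripper_force: 0.0
```

Call:
{"fn": "drive_tool", "kwargs": {
  "moves": [
    [1,[-0.17,-1,0.4],[0,0,0]],
    [1,[-0.17,-0.6,0.8],[0,0,0]],
    [1,[0,0,0.8],[0,0,0]],
    [1,[0,0,0],[0,0,0]],
    [1,[0,0,0],[0,0,0]]
  ]
}}

```text
t: 36.98
eef_pos: [0.5128, -0.1422, 0.1751]
eef_rot: [0.545, 3.093, 0.001]
contact_force: [0.1, 0.7, -0.4]
width: 0.999
gripper_force: 0.0
```

```bash
python3 - <<'E' 2>/dev/null
from h import *
s=sensors.observe(); print(np.round(s['eef_pos'],4),s['t'])
p,d,c=snap('wrist'); W=pts(d,c); z=W[...,2]; near=np.hypot(W[...,0]-.52,W[...,1]+.145)<.13
comps(W,near&(z>.042)&(z<.0475),'lever',1); comps(W,near&(z>.061)&(z<.067),'pin',1)
q=W[near&(z>.042)&(z<.0475)]; A=np.c_[q[:,:2]-[.519,-.146],np.ones(len(q))]; print('plane',np.linalg.lstsq(A,q[:,2],rcond=None)[0])
g=cv2.cvtColor(p,cv2.COLOR_RGB2GRAY); g5=cv2.cvtColor(np.load('w5.npz')['p'],cv2.COLOR_RGB2GRAY)
dd=np.hypot(W[...,0]-.4634,W[...,1]+.1256); dd[np.isnan(dd)]=9; v,u=np.unravel_index(np.argmin(dd),dd.shape); print(u,v)
print(g[v-9:v+10,u-9:u+10]); print(g5[131:150,273:292])
E
```

```text
[ 0.5128 -0.1422  0.1751] 36.975
lever 5326 [ 0.5175 -0.1448  0.0458] [ 0.526  -0.1479] [0.0341 0.1616] 70.52 px [281. 201.]
pin 94 [ 0.5182 -0.1459  0.0635] [ 0.5183 -0.1459] [0.0102 0.008 ] 55.5 px [280. 210.]
plane [5.81412127e-05 4.15235948e-04 4.58396106e-02]
280 141
[[185 188 191 188 193 192 190 179 150 131 167 185 190 193 188 191 193 193
  192]
 [186 190 189 188 191 182 167 145 120 109 138 156 174 179 185 192 194 191
  190]
 [192 192 191 183 165 152 133 119 102  89 113 126 126 140 171 194 195 188
  189]
 [186 191 189 165 134 126 143 149 129 112 148 150 119 111 143 175 190 193
  190]
 [189 182 170 130 122 154 178 181 148 130 169 181 164 145 132 145 174 190
  191]
 [188 176 137 118 154 179 192 186 151 128 171 192 189 180 154 122 146 184
  191]
 [185 161 116 137 176 192 192 186 156 131 174 196 190 192 176 128 129 175
  193]
 [182 145 121 164 190 193 193 186 152 126 174 191 190 192 185 154 121 170
  190]
 [166 118 113 158 179 182 180 175 143 120 157 177 176 180 176 156 113 147
  169]
 [135  99  93 133 147 145 146 140 120  98 130 142 142 144 142 129  94 113
  138]
 [145 108  99 139
[... 1552 characters left out ...]
 152 115 121 151 160 163 162 160 124 101 146
  168]
 [170 125 147 177 186 187 188 176 131 131 177 184 190 189 176 128 119 166
  184]
 [176 135 133 175 188 190 191 182 131 128 174 189 192 190 171 126 139 179
  193]
 [186 157 123 136 176 191 193 180 134 126 173 191 188 175 141 122 162 182
  194]
 [186 178 129 109 146 178 190 182 130 124 175 190 181 138 107 134 175 192
  190]
 [184 184 163 127 116 142 168 168 126 116 164 177 149 104 118 163 187 192
  192]
 [172 189 184 168 144 126 133 125  96  94 121 138 130 122 157 184 191 191
  188]
 [167 188 194 187 177 162 142 118  88  84 113 144 162 170 183 190 192 190
  191]
 [158 184 191 192 191 190 178 161 118 109 152 174 186 188 192 188 192 191
  192]]
```

The lever is flat (top 45.8 mm) and its position is unchanged. The punch is back at its original height and the bystanders I could measure haven't moved. At the circle the force reached about 17 N, above the 12 N trip peak, with travel stopped, so the spring has tripped. Handing in.

```bash
python3 -c "
from bench import order
print(order.close_job())"
```

```text
the job is handed in; nothing more can be done
None
```

Job handed in at about 37 s: lever turned and seated flat, square end between the posts; punch tripped in its circle (judged by force and travel, as no dot shows in the pictures) and returned to its stand at its original height.

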